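# Take a length off the chopping board with a spring rule and lock it

### The job

The chopping board is to be shortened, so take the length from its right-hand end to the strip of red tape with the yellow spring-return rule that lies on it. Push the rule towards that end until its claw drops over the edge, draw the case back against the spring until its front face is level with the middle of the strip and square to the board, then press the red lock button fully in without forcing it and leave the rule lying there, still hooked and locked. Do not disturb the other things on the worktop.

Things in the scene. Friction and masses are not known exactly. Their poses are not given: they have to be found in the camera images.
- board: Beech chopping board, 268 x 384 x 14 mm, flat and fixed to the worktop. Origin: centre of its underside. Its y axis runs along its long side; +y points to the right-hand end as the robot sees it (world -y, within 5 degrees), where the square end face is at board y = +0.192; the top face is at board z = 0.014. Its +x points to the robot.
- strip: Strip of red marking tape, 8 mm wide and under 1 mm thick, stuck across the whole width of the board's top (it runs under the rule and shows on both sides). Origin: on its centre line, on the board's top; its y axis runs along the board like the board's y.
- rule: Spring-return rule: yellow and black case 100 mm long, 60 wide, 57 high (plus 8 mm of lock button), about 0.6 kg, lying loose on its rubber sole on the board. Origin: centre of its underside; +x points out of the front face, towards the board's right-hand end. Front and back faces are upright, 50 mm from the origin. 5 to 9 N slide it; it stays where it is left, even with the blade out.
- rule_nose (a point): Middle of the lower edge of the case's front face. Above it the blade comes out: stiff steel in two telescoping stages, 20 mm wide, 10 to 15 mm above the sole. It can run out 170 mm; a spring draws it home with 1.5 to 2 N.
- claw_tip (a point): Lower edge, on the case's side, of the claw: upright steel plate 3 mm thick, 24 wide, 26 high across the blade's end. Blade home: 14 mm ahead of the front face. It slides up and down, pushed down by a weak spring: it rides on the board and, once wholly past the board's end, drops 9 mm over the edge. Drawn back, it catches on the end face and the blade runs out.
- lock_top (a point): Middle of the top face of the red lock button, 34 x 30 mm (34 along the rule), on top of the case 12 mm ahead of its middle, 65 mm above the sole when out.
- lock (a joint): Travel of the lock button, m: 0 out (blade free), grows downward to 0.005 fully in, against its stop, where it brakes the blade. It starts to move at 9 N, takes about 17 N to go fully in, and stays where it is left.
- spice_jar: Bystander: spice jar with black cap, 40 mm across, 105 mm high. Origin: centre of its underside.
- tin: Bystander: squat dark blue food tin, 75 mm across, 58 mm high. Origin: centre of its underside.
- pepper_mill: Bystander: dark wooden pepper mill, 58 mm across, 170 mm high. Origin: centre of its underside.

How it is judged:
By the outcome, as a careful person would: the job done as asked, in the order asked, and still so for the second after the job is handed in, with the robot touching nothing.
It also fails if it takes over 58 s, if anything falls off the work surface, if the arm or the gripper's body presses on something with over 40 N, if the wrist force passes 120 N, or if a joint passes its speed limit or range.

### The arm

A 6-joint arm with a two-finger parallel gripper is mounted at the origin on a cart in front of the work surface, level with it; the furniture and walls round the work are solid. World frame = base frame: x ahead of the robot, y to its left, z up, the work surface at z = 0. Lengths are in mm, angles in rad, forces in N, time in s.
With the tool pointing down it reaches from about 300 to 1000 mm from the base axis. Payload 5.1 kg.
Tool frame: the origin (TCP) lies at the very end of the fingers, on their centre line; the grasp point (between the pads) lies 19 mm behind it; z points along the fingers, y is the line along which they close (so a half turn about z gives the same grasp; the last joint's range is limited). The gripper opens to 95 mm and grips with 3 to 60 N. Pads are 20 mm wide; open, the fingers measure 119 mm over their backs; the gripper's body (75 mm by 180 mm) begins 59 mm behind the grasp point.
Start: joints at [1.021, 0.124, 1.65, -0, 1.367, -0.083], TCP at [292.538, 580.436, 214.656] pointing down, gripper open.
Joint ranges: [-2.61, 2.61], [-1.02, 2.33], [0.03, 2.71], [-1.35, 4.49], [0.32, 2.68], [-2.91, 2.91]. Speed limits (rad/s): [2.57, 2.57, 3.14, 3.14, 3.14, 3.14].

### API

Orientations are given as a unit quaternion [w, x, y, z].
In Python, from bench import robot, viewer gives the robot as it stands.
- The arm moves only by the tool arm_command, never from a script. Its arguments are lists of equal length, an entry for each row: "dp": the shift along the tool's x, y, z in cm, a list of three; "rotation": the turn, a rotation vector about the tool's x, y, z in rad, a list of three; "claw": the closure, from 0 (fully open) to 1 (shut). In form: {"dp": [[tx, ty, tz], ...], "rotation": [[rx, ry, rz], ...], "claw": [claw, ...]}. A call has 1 to 12 rows; each row is the pose to reach, as a shift and turn from the pose commanded when the call began, along the tool's axes at that moment; what a row does not reach only later rows make up. A row lasts 1/10 s, in which the tool goes at most 50 mm and 8.59 degrees, less where a joint would pass 70% of its speed; a pose out of reach is approached as far as the arm can. A call with a gripper value outside its range is refused whole. The fingers move at their own pace and stop on an object; "force" is the grip in N (left out, the last holds). Time passes only in rows, so rows that repeat a pose let the fingers close. It gives the time, the measured TCP pose, the force, the opening and the grip force at its end, in the units of the state.
- robot.read_state(): the state, without advancing time (a new reading comes with each control period).
- viewer.camera(name): name is "scene" or "top"; returns the picture (480x640x3 uint8, blue, green, red); there is no depth.
- viewer.camera_info(name): a dict with "mtx" (3x3 intrinsics, pixels), "R" (3x3) and "t" (3): a world point X has camera coordinates R X + t. Camera axes: x right, y down, z forward; pixel columns grow to the right and rows downward; lengths in mm; the calibration is good to about 2 mm. A picture is of the moment at which its call begins. camera_info takes no time and is no camera call.
- robot.close_job(): hands the job in; it is judged then, once.
The state is a dict: "time": time; "q": joint angles; "dq": joint speeds; "tau": joint torques, N m; "tool_pos": TCP position; "tcp_rot": TCP orientation; "ft_force": force on the tool from outside, world axes, zero at the start; "torque": the same for the moment, N m; "width": opening from 0.0 (shut) to 1.0 (fully open); "gripper_force": force on a finger pad.
Only numpy, scipy, OpenCV 4.12 (cv2) and the standard library are available. Lean on these libraries where they do the work, as an engineer would, in place of code of your own. Each camera call takes 0.05 s, during which the arm holds its last target. There are 200 camera calls.

## Working session

There is one attempt and no reset: what is moved stays moved. The work goes in short steps, Python scripts to look and compute and a tool call to move; the robot and the scene stay as the last step left them, time stands still between calls to the robot, and variables do not carry over. Pictures are saved under pics/ and viewed, at most 10 in all, crops included, and the job is handed in when it is done.

Besides the shell and the picture viewer there is one more tool, called by a JSON object that holds its "op" and its "data". arm_command: Moves the arm, as the interface text tells. Its arguments: {"type":"object","properties":{"dp":{"type":"array","items":{"type":"array","items":{"type":"number"}}},"rotation":{"type":"array","items":{"type":"array","items":{"type":"number"}}},"claw":{"type":"array","items":{"type":"number"}},"force":{"type":"number"}},"required":["dp","rotation","claw"]}

```bash
mkdir -p pics; ls
python3 - <<'E'
from bench import robot, viewer
import cv2,numpy as np
for n in("scene","top"):
    cv2.imwrite(f"pics/{n}0.png",viewer.camera(n)); i=viewer.camera_info(n); print(n,np.array(i["mtx"]).round(1).tolist(),np.array(i["R"]).round(3).tolist(),np.array(i["t"]).round(1).tolist())
print(robot.read_state())
E
```

```text
pics
scene [[476.7, 0.0, 320.7], [0.0, 476.7, 236.5], [0.0, 0.0, 1.0]] [[0.82, -0.572, -0.018], [-0.392, -0.538, -0.747], [0.417, 0.619, -0.665]] [-329.2, 447.0, 476.6]
top [[482.5, 0.0, 325.1], [0.0, 482.5, 240.4], [0.0, 0.0, 1.0]] [[-0.017, -1.0, -0.003], [-0.979, 0.017, -0.202], [0.202, -0.001, -0.979]] [263.8, 610.7, 797.5]
{'time': 0.1, 'q': array([ 1.02140051e+00,  1.24430632e-01,  1.65151131e+00,  1.74903910e-06,
        1.36749132e+00, -8.26076284e-02]), 'dq': array([ 0.00033361, -0.00047016, -0.00078923, -0.00104598,  0.00190617,
       -0.00086053]), 'tau': array([ 7.08620719e-04, -4.18881083e+01, -3.61097145e+01,  7.76994671e-02,
        4.61444969e-02, -4.01428224e-05]), 'tool_pos': array([292.24561698, 579.9607614 , 213.53140339]), 'tcp_rot': array([-2.86814414e-04,  2.31280994e-01,  9.72886558e-01, -8.74465695e-04]), 'ft_force': array([ 1.03630497,  0.245702  , -0.90333512]), 'torque': array([-0.01329357, -0.0007431 ,  0.00631029]), 'gripper_force': 0.0, 'width': 0.9991330919508845}
```

View pics/scene0.png

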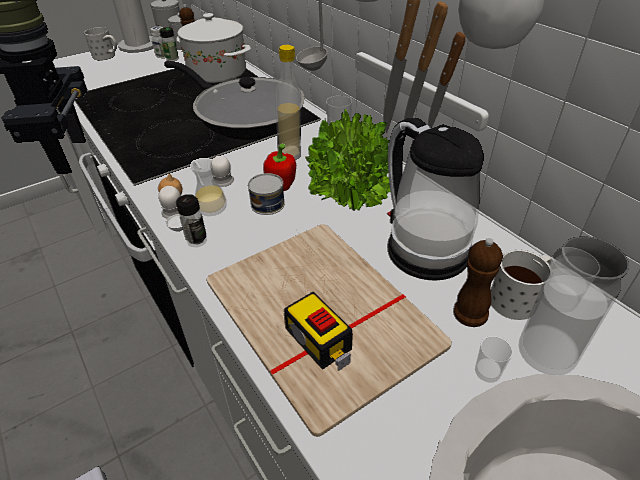

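View pics/top0.png

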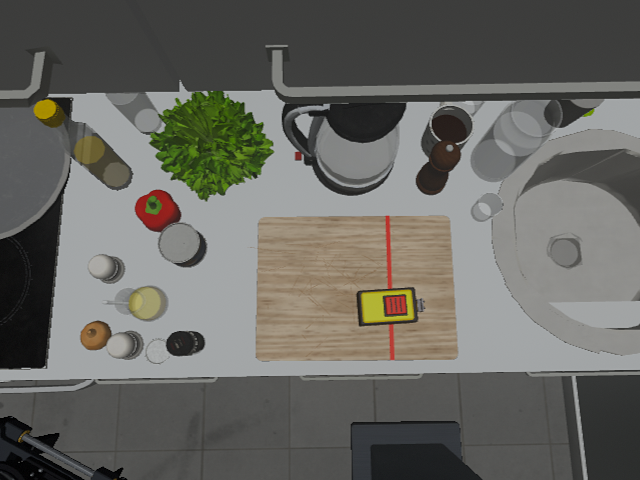

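The scene view shows the rule on the board at about (318,330), with the strip running (272,372)–(405,297). The top view has the board at cols 257–456, rows 216–360. The strip is at cols 388–393, the rule is centred at (388,307), and the claw is at (421,306).

```bash
cat > h.py <<'E'
from bench import robot, viewer
import cv2,numpy as np
def cast(n,px,z):
    i=viewer.camera_info(n); R=np.array(i["R"]);t=np.array(i["t"]);K=np.array(i["mtx"])
    px=np.atleast_2d(np.array(px,float)); d=(np.linalg.inv(K)@np.c_[px,np.ones(len(px))].T); d=(R.T@d).T; C=-R.T@t
    return C+d*((z-C[2])/d[:,2])[:,None]
def biggest(m):
    c,_=cv2.findContours(m.astype(np.uint8),0,cv2.CHAIN_APPROX_NONE); return max(c,key=cv2.contourArea)[:,0,:].astype(float)
def line(p):
    vx,vy,x,y=cv2.fitLine(np.float32(p[:,:2]),cv2.DIST_HUBER,0,.01,.01).ravel(); return np.array([x,y]),np.array([vx,vy])
def rect(p): 
    r=cv2.minAreaRect(np.float32(p[:,:2])); b=cv2.boxPoints(r); return r,b
def masks(im):
    h,s,v=cv2.split(cv2.cvtColor(im,cv2.COLOR_BGR2HSV)); 
    return dict(red=((h<8)|(h>172))&(s>150)&(v>90), yel=(h>22)&(h<36)&(s>150)&(v>90), wood=(h>5)&(h<22)&(s>40)&(s<150)&(v>110))
E
python3 - <<'E'
from h import *
im=viewer.camera("top");m=masks(im);roi=np.zeros((480,640),bool);roi[205:370,245:470]=1
w=(m["wood"]|m["red"]|m["yel"])&roi
w=cv2.morphologyEx(w.astype(np.uint8),cv2.MORPH_CLOSE,np.ones((3,3)))
p=cast("top",biggest(w),14)
r,b=rect(p);print("board rect",r)
# end line: per-row right boundary
rows=np.r_[225:352]; e=np.array([[np.nonzero(w[y])[0].max()+.5,y] for y in rows]);c,d=line(cast("top",e,14));print("end",c,d,np.degrees(np.arctan2(d[0],-d[1])))
e=np.array([[np.nonzero(w[y])[0].min()-.5,y] for y in rows]);c,d=line(cast("top",e,14));print("left",c,d)
s=m["red"]&roi; 
q=[[np.nonzero(s[y,380:400])[0].mean()+380,y] for y in rows if (y<280 or y>332) and s[y,380:400].any()]
c,d=line(cast("top",q,14));print("strip",c,d,len(q))
y=cv2.morphologyEx(((m["yel"]|m["red"])&roi).astype(np.uint8),cv2.MORPH_OPEN,np.ones((9,9)))
print("case top yellow",rect(cast("top",biggest(y),71)))
k=(im.max(2)<70)&roi; print("dark",rect(cast("top",biggest(k),71)))
sr=m["red"]&roi; sr[:, :382]=0; sr=cv2.morphologyEx((sr&(np.indices(sr.shape)[0]>285)&(np.indices(sr.shape)[0]<325)).astype(np.uint8),cv2.MORPH_CLOSE,np.ones((5,5)))
print("button",rect(cast("top",biggest(sr),79)))
cv2.imwrite("pics/c1.png",cv2.resize(im[270:370,340:470],None,fx=6,fy=6,interpolation=cv2.INTER_CUBIC))
sc=viewer.camera("scene");cv2.imwrite("pics/c2.png",cv2.resize(sc[270:390,260:420],None,fx=5,fy=5,interpolation=cv2.INTER_CUBIC))
E
```

```text
board rect ((538.4381103515625, 199.8240966796875), (364.3877868652344, 266.0992736816406), 89.54497528076172)
end [532.3123    17.871637] [ 0.9999506  -0.00993903] 89.43053
left [536.7818  380.82794] [ 0.9999478 -0.0102216]
strip [546.03955 135.65387] [ 0.9999564  -0.00933369] 74
case top yellow (((495.4775085449219, 174.58065795898438), (37.75886917114258, 51.10654067993164), 89.03074645996094), array([[469.60852, 156.13617],
       [520.70776, 155.27167],
       [521.3465 , 193.02515],
       [470.24725, 193.88965]], dtype=float32))
dark (((496.354248046875, 149.23867797851562), (59.67061233520508, 102.06165313720703), 2.593050003051758), array([[464.24078, 198.86745],
       [468.85822,  96.9103 ],
       [528.4677 ,  99.60991],
       [523.8503 , 201.56705]], dtype=float32))
button (((497.98736572265625, 135.6064910888672), (29.290008544921875, 33.990936279296875), 2.8271448612213135), array([[482.52194, 151.85893],
       [484.19846, 117.90937],
       [513.45276, 119.35405],
       [511.77628, 153.30362]], dtype=float32))
```

View pics/c1.png

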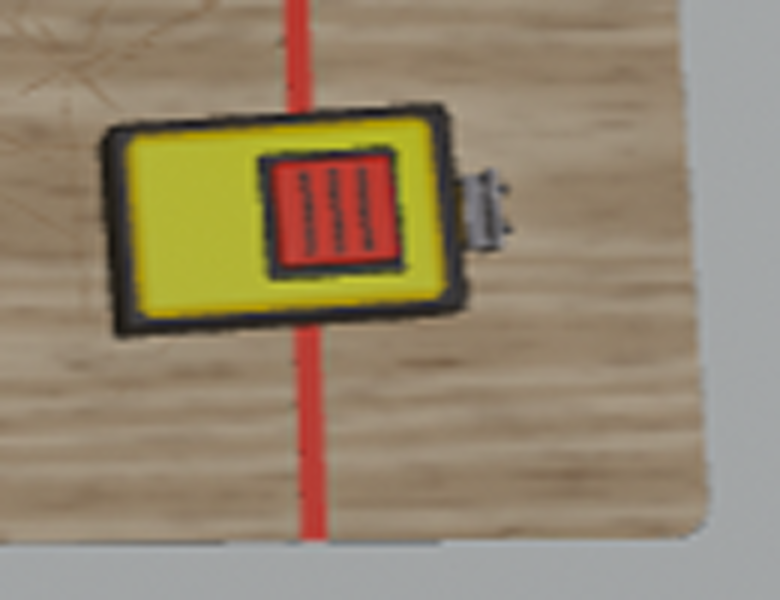

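View pics/c2.png

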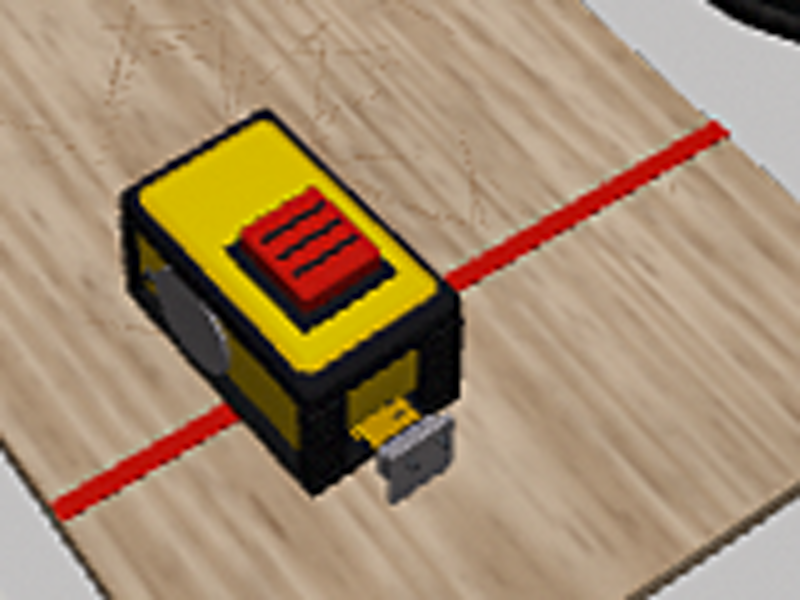

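The top crop shows the rule turned about 2.6° and the board's end running from crop (680,0) to (707,520). My mask lost some of that edge. The scene crop shows the claw at (420,455) and the blade home, so I'll refine the board end with edge profiles.

Run:
```python
from h import *
im=viewer.camera("top").astype(int)
for y in (240,290,340): print(y,im[y,444:464,:].tolist()[::1]); print("L",[tuple(v) for v in im[y,246:264]])
sc=viewer.camera("scene").astype(int)
print("scene corners", cast("scene",[(318,434),(450,344),(207,278),(322,225)],14).round(1).tolist())
print("top corners", cast("top",[(453,216),(457.5,360),(257,217),(256,360)],14).round(1).tolist())
# sat-based edges
g=im[:,:,2]-im[:,:,0]   # wood: R>B, worktop ~0
def edge(y,a,b,rev):
    p=g[y,a:b]; p=p[::-1] if rev else p
    hi=np.median(p[:8]); lo=np.median(p[-5:]); h=(hi+lo)/2; k=next(i for i in range(len(p)-1) if i>5 and p[i:i+3].max()<h)-1
    f=k+(p[k]-h)/(p[k]-p[k+1]); return (b-1-f) if rev else a+f
for nm,a,b,rev in(("R",438,468,0),("L",245,275,1)):
    e=np.array([[edge(y,a,b,rev),y] for y in range(230,346)]); P=cast("top",e,14); c,d=line(P); d=d*np.sign(d[0]); print(nm,e[[0,58,115]].round(1).tolist(),c,np.degrees(np.arctan2(d[1],d[0])), "y@x=496:",c[1]+(496-c[0])*d[1]/d[0])
```

```text
240 [[104, 125, 143], [102, 124, 141], [102, 122, 140], [103, 124, 141], [105, 126, 142], [105, 127, 144], [117, 134, 147], [150, 154, 156], [169, 168, 164], [167, 166, 163], [167, 166, 164], [167, 166, 163], [166, 166, 163], [167, 166, 163], [167, 166, 163], [167, 166, 163], [167, 166, 163], [167, 166, 163], [166, 165, 163], [167, 166, 163]]
L [(np.int64(167), np.int64(166), np.int64(163)), (np.int64(167), np.int64(166), np.int64(163)), (np.int64(167), np.int64(166), np.int64(163)), (np.int64(166), np.int64(166), np.int64(163)), (np.int64(167), np.int64(166), np.int64(163)), (np.int64(166), np.int64(166), np.int64(162)), (np.int64(167), np.int64(167), np.int64(163)), (np.int64(167), np.int64(166), np.int64(164)), (np.int64(167), np.int64(166), np.int64(163)), (np.int64(166), np.int64(166), np.int64(163)), (np.int64(169), np.int64(168), np.int64(165)), (np.int64(151), np.int64(152), np.int64(152)), (np.int64(112), np.int64(126), np.int64(138)), (np.int64(102), np.int64(124), np.int64(143)), (np.int64(103), np.int64(125), np.int64(143)), (np.int64(102), np.int64(124), np.int64(142)), 
[... 2189 characters left out ...]
t64(146)), (np.int64(112), np.int64(133), np.int64(148)), (np.int64(114), np.int64(134), np.int64(149)), (np.int64(118), np.int64(137), np.int64(153)), (np.int64(121), np.int64(141), np.int64(155)), (np.int64(122), np.int64(143), np.int64(157)), (np.int64(125), np.int64(144), np.int64(158))]
scene corners [[408.3, 15.7, 14.0], [661.1, 14.9, 14.0], [409.3, 373.2, 14.0], [664.5, 371.9, 14.0]]
top corners [[668.3, 8.9, 14.0], [402.1, 19.5, 14.0], [672.9, 382.1, 14.0], [408.1, 380.8, 14.0]]
R [[450.0, 230.0], [453.5, 288.0], [457.0, 345.0]] [532.4907    17.504662] -0.56280875 y@x=496: 17.863117
L [[257.9, 230.0], [256.7, 288.0], [255.4, 345.0]] [539.0908  381.19272] -0.5802678 y@x=496: 381.62915
```

The board's end, seen from both cameras, lies near y≈12–18, turned about 0.56°. I'll overshoot it anyway so the claw is sure to drop. The rule's origin is near (497.4, 147.6), with its heading 3.4° off the board axis. Moving over it now.

{"op": "arm_command", "data": {"dp": [[-37.8,-29.4,9.0],[-37.8,-29.4,9.0],[-37.8,-29.4,9.0],[-37.8,-29.4,9.0],[-37.8,-29.4,9.0],[-37.8,-29.4,9.0],[-37.8,-29.4,9.0],[-37.8,-29.4,9.0],[-37.8,-29.4,9.0],[-37.8,-29.4,9.0],[-37.8,-29.4,9.0],[-37.8,-29.4,9.0]], "rotation": [[0,0,1.056],[0,0,1.056],[0,0,1.056],[0,0,1.056],[0,0,1.056],[0,0,1.056],[0,0,1.056],[0,0,1.056],[0,0,1.056],[0,0,1.056],[0,0,1.056],[0,0,1.056]], "claw": [0,0,0,0,0,0,0,0,0,0,0,0]}}

```text
time: 1.5
tool_pos: [497.8, 147.3, 124.6]
tcp_rot: [-0.0, 0.691, 0.723, -0.0]
ft_force: [-0.4, 0.7, -0.6]
width: 1.003
gripper_force: 0.0
```

```bash
cat >> h.py <<'E'
def show():
    s=robot.read_state(); w,x,y,z=s["tcp_rot"]
    from scipy.spatial.transform import Rotation as Ro
    M=Ro.from_quat([x,y,z,w]).as_matrix(); print("t",round(s["time"],2),"pos",s["tool_pos"].round(1),"ydir deg",np.degrees(np.arctan2(M[1,1],M[0,1])).round(2),"tilt",M[:,2].round(4),"F",s["ft_force"].round(1),"w",round(s["width"]*95,1),"g",round(s["gripper_force"],1)); return s,M
E
python3 -c "
from h import *
show()"
```

```text
t 1.5 pos [497.8 147.3 124.6] ydir deg 2.63 tilt [-5.e-04  4.e-04 -1.e+00] F [-0.4  0.7 -0.6] w 95.3 g 0.0
```

{"op": "arm_command", "data": {"dp": [[0,0,3.5],[0,0,7],[0,0,9.5],[0,0,10.2],[0,0,10.2],[0,0,10.2],[0,0,10.2],[0,0,10.2],[0,0,10.2],[0,0,10.2],[0,0,10.2],[0,0,10.2]], "rotation": [[0,0,0],[0,0,0],[0,0,0],[0,0,0],[0,0,0],[0,0,0],[0,0,0],[0,0,0],[0,0,0],[0,0,0],[0,0,0],[0,0,0]], "claw": [0,0,0,0,0,1,1,1,1,1,1,1], "force": 25}}

```text
time: 2.7
tool_pos: [498.8, 147.8, 23.3]
tcp_rot: [0.001, 0.69, 0.724, 0.001]
ft_force: [2.7, 1.2, 0.8]
width: 0.628
gripper_force: 25.0
```

```bash
python3 -c "
from h import *
show()
cv2.imwrite('pics/s2.png',viewer.camera('scene')[200:460,180:480])"
```

```text
t 2.7 pos [498.8 147.8  23.3] ydir deg 2.74 tilt [ 2.1e-03  2.0e-04 -1.0e+00] F [2.7 1.2 0.8] w 59.6 g 25.0
```

View pics/s2.png

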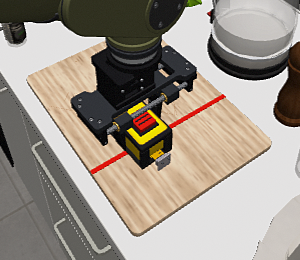

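The jaws are closed on the case. Now I push it towards the end while squaring it to the board.

{"op": "arm_command", "data": {"dp": [[-0.8,0,0],[-1.6,0,0],[-2.4,0,0],[-3.2,0,0],[-4.0,0,0],[-4.8,0,0],[-5.6,0,0],[-6.4,0,0],[-7.2,0,0],[-8.2,0,0],[-8.2,0,0],[-8.2,0,0]], "rotation": [[0,0,0.01],[0,0,0.02],[0,0,0.03],[0,0,0.04],[0,0,0.05],[0,0,0.058],[0,0,0.058],[0,0,0.058],[0,0,0.058],[0,0,0.058],[0,0,0.058],[0,0,0.058]], "claw": [1,1,1,1,1,1,1,1,1,1,1,1]}}

```text
time: 3.95
tool_pos: [501.8, 66.2, 23.3]
tcp_rot: [-0.0, 0.711, 0.703, 0.0]
ft_force: [-0.0, 3.4, 5.5]
width: 0.626
gripper_force: 25.0
```

```bash
python3 -c "
from h import *
show()
a=viewer.camera('scene')[320:420,300:420];b=viewer.camera('top')[280:340,400:480]
cv2.imwrite('pics/s3.png',np.hstack([cv2.resize(a,(480,400),interpolation=2),cv2.resize(b,(320,240),interpolation=2) if 0 else cv2.copyMakeBorder(cv2.resize(b,(320,240),interpolation=2),0,160,0,0,0)]))"
```

```text
t 3.95 pos [501.8  66.2  23.3] ydir deg -0.61 tilt [-1.e-04  8.e-04 -1.e+00] F [-0.   3.4  5.5] w 59.5 g 25.0
```

View pics/s3.png

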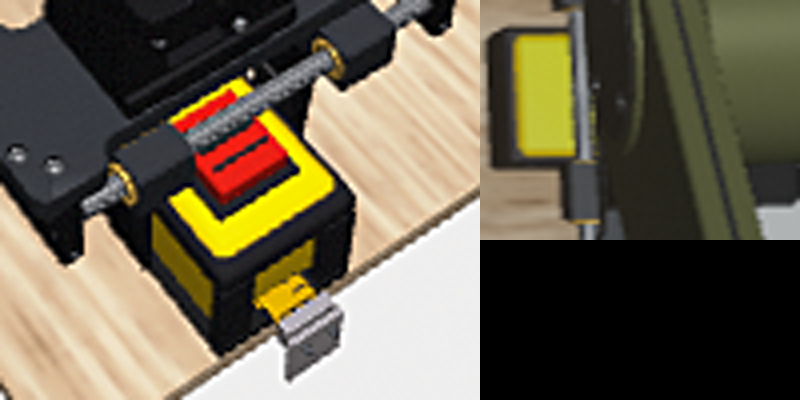

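The scene crop shows the claw at (310,345), past the board's edge and hanging below the blade. Next I draw the case back, staying slightly short of the strip.

{"op": "arm_command", "data": {"dp": [[1,0,0],[2,0,0],[3,0,0],[4.1,0,0],[5.2,0,0],[6.3,0,0],[7.4,0,0],[8.5,0,0],[9.6,0,0],[10.7,0,0],[11.5,0,0],[11.5,0,0]], "rotation": [[0,0,0],[0,0,0],[0,0,0],[0,0,0],[0,0,0],[0,0,0],[0,0,0],[0,0,0],[0,0,0],[0,0,0],[0,0,0],[0,0,0]], "claw": [1,1,1,1,1,1,1,1,1,1,1,1]}}

```text
time: 5.25
tool_pos: [503.3, 179.3, 23.3]
tcp_rot: [0.002, 0.71, 0.704, -0.002]
ft_force: [0.7, -6.6, 6.9]
width: 0.63
gripper_force: 25.0
```

```bash
python3 -c "
from h import *
show()
a=viewer.camera('scene')[240:400,260:460];b=viewer.camera('top')[270:340,360:470]
cv2.imwrite('pics/s4.png',np.vstack([cv2.resize(a,(440,352),interpolation=2),cv2.resize(b,(440,240),interpolation=2)]))"
```

```text
t 5.25 pos [503.3 179.3  23.3] ydir deg -0.51 tilt [ 0.     -0.0044 -1.    ] F [ 0.7 -6.6  6.9] w 59.8 g 25.0
```

View pics/s4.png

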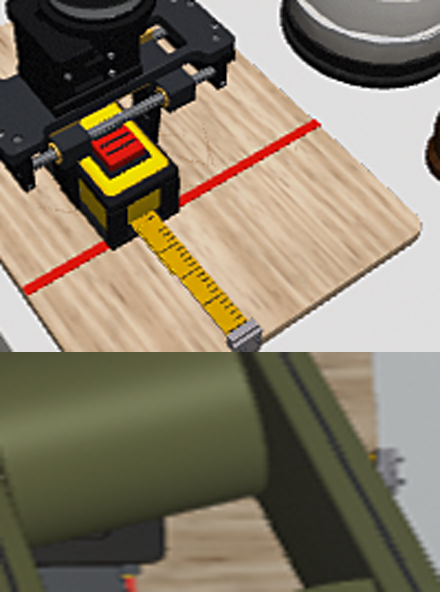

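The scene half shows the claw caught on the end face at (243,335) and the blade run out, with the case front just short of the strip. The top camera's view is blocked by the arm, so I'll measure front edge against strip in the scene camera.

```bash
cat >> h.py <<'E'
def proj(n,P):
    i=viewer.camera_info(n); c=(np.array(i["R"])@np.asarray(P,float).T).T+np.array(i["t"]); u=(np.array(i["mtx"])@c.T).T; return u[:,:2]/u[:,2:]
def prof(im,n,x,ys,z=14):
    m=proj(n,np.c_[np.full(len(ys),x),ys,np.full(len(ys),z)]).astype(np.float32)
    return cv2.remap(im,m[:,:1],m[:,1:],cv2.INTER_LINEAR)[:,0,:].astype(float)
def measure(n="scene",fx=(474,478,482,486,522,526,530),sx=None):
    im=viewer.camera(n); ys=np.arange(95,165,.25)
    S=[]
    for x in (sx or list(range(415,462,3))+list(range(545,650,3))):
        p=prof(im,n,x,ys); r=p[:,2]-1.0*p[:,1]; k=np.clip(r-60,0,None)
        if k.sum()>200: S.append((x,(k*ys).sum()/k.sum()))
    S=np.array(S); a=np.polyfit(S[:,0],S[:,1],1); print("strip y@500",np.polyval(a,500).round(2),"slope",a[0].round(4),"res",np.std(S[:,1]-np.polyval(a,S[:,0])).round(2),len(S))
    for x in fx:
        p=prof(im,n,x,ys).max(1); i=next((i for i in range(len(ys)) if p[i:i+8].max()<75),None)
        if i is None: print(x,None);continue
        print(x,"front",ys[i],"rel strip",(ys[i]-np.polyval(a,x)).round(2))
E
python3 -c "
from h import *
show();measure()"
```

```text
t 5.35 pos [503.3 179.3  23.3] ydir deg -0.52 tilt [ 1.0e-04 -3.8e-03 -1.0e+00] F [ 0.1 -6.3  6.5] w 59.8 g 25.0
strip y@500 135.08 slope -0.01 res 0.13 51
474 front 128.25 rel strip -7.09
478 front 128.75 rel strip -6.55
482 front 128.75 rel strip -6.51
486 front 128.5 rel strip -6.72
522 front 128.25 rel strip -6.61
526 front 128.25 rel strip -6.57
530 front 128.25 rel strip -6.53
```

{"op": "arm_command", "data": {"dp": [[0.2,0,0],[0.4,0,0],[0.65,0,0],[0.65,0,0],[0.65,0,0]], "rotation": [[0,0,0],[0,0,0],[0,0,0],[0,0,0],[0,0,0]], "claw": [1,1,1,1,1]}}

```text
time: 5.9
tool_pos: [503.3, 184.3, 23.3]
tcp_rot: [0.002, 0.71, 0.704, -0.002]
ft_force: [-0.4, -12.3, 7.5]
width: 0.627
gripper_force: 25.0
```

```bash
python3 -c "
from h import *
show();measure()
im=viewer.camera('scene')
for x in (480,526):
  p=prof(im,'scene',x,np.arange(124,142,.5)); print(p.astype(int).tolist())"
```

```text
t 5.9 pos [503.3 184.3  23.3] ydir deg -0.52 tilt [-3.0e-04 -6.4e-03 -1.0e+00] F [ -0.4 -12.3   7.5] w 59.6 g 25.0
strip y@500 135.08 slope -0.0099 res 0.13 51
474 front 134.25 rel strip -1.09
478 front 134.0 rel strip -1.3
482 front 134.25 rel strip -1.01
486 front 134.0 rel strip -1.22
522 front 133.5 rel strip -1.36
526 front 133.25 rel strip -1.57
530 front 134.0 rel strip -0.78
[[147, 177, 204], [147, 176, 204], [146, 176, 204], [146, 176, 203], [145, 176, 203], [145, 176, 202], [146, 176, 202], [147, 177, 202], [148, 178, 202], [149, 179, 201], [145, 175, 198], [139, 168, 195], [128, 156, 189], [114, 140, 185], [96, 117, 193], [70, 85, 195], [46, 56, 183], [26, 30, 156], [10, 9, 118], [8, 5, 75], [10, 7, 45], [12, 10, 24], [14, 13, 11], [16, 16, 5], [17, 17, 9], [18, 17, 12], [18, 16, 14], [17, 14, 15], [16, 13, 13], [15, 11, 12], [14, 12, 12], [14, 13, 12], [14, 14, 13], [14, 14, 13], [14, 13, 12], [13, 12, 12]]
[[162, 189, 215], [163, 190, 216], [163, 191, 216], [163, 191, 216], [163, 190, 216], [164, 191, 216], [167, 195, 217], [171, 199, 219], [174, 202, 220], [174, 203, 219], [156, 181, 207], [135, 157, 196], [115, 135, 195], [97, 114, 200], [82, 97, 209], [64, 77, 198], [47, 57, 170], [26, 31, 130], [10, 11, 80], [7, 6, 41], [11, 9, 21], [14, 12, 10], [17, 15, 8], [20, 19, 12], [20, 20, 14], [19, 20, 15], [17, 18, 14], [14, 14, 12], [12, 11, 10], [11, 10, 10], [11, 11, 10], [11, 11, 10], [11, 12, 9], [11, 13, 9], [12, 13, 10], [13, 12, 11]]
```

{"op": "arm_command", "data": {"dp": [[0.1,0,0],[0.2,0,0],[0.2,0,0],[0.2,0,0]], "rotation": [[0,0,0],[0,0,0],[0,0,0],[0,0,0]], "claw": [1,1,1,1]}}

```text
time: 6.4
tool_pos: [503.3, 186.0, 23.2]
tcp_rot: [0.002, 0.71, 0.704, -0.003]
ft_force: [-0.1, -13.2, 8.1]
width: 0.627
gripper_force: 25.0
```

```bash
sed -i 's/p=prof(im,n,x,ys).max(1); i=next.*/p=prof(im,n,x,ys)[:,2]; i=next((i for i in range(len(ys)) if p[i:i+8].max()<100),None)/' h.py; python3 -c "
from h import *
show();measure()"
```

```text
t 6.4 pos [503.3 186.   23.2] ydir deg -0.52 tilt [-4.0e-04 -6.9e-03 -1.0e+00] F [ -0.1 -13.2   8.1] w 59.5 g 25.0
strip y@500 135.08 slope -0.01 res 0.13 51
474 front 135.5 rel strip 0.16
478 front 135.25 rel strip -0.05
482 front 135.25 rel strip -0.01
486 front 135.25 rel strip 0.03
522 front 135.25 rel strip 0.39
526 front 134.75 rel strip -0.07
530 front 135.0 rel strip 0.22
```

The front is within 0.2 mm of the strip's middle and square. Next I relax the side load before letting go.

{"op": "arm_command", "data": {"dp": [[-0.1,0,0],[-0.2,0,0],[-0.27,0,0],[-0.27,0,0]], "rotation": [[0,0,0],[0,0,0],[0,0,0],[0,0,0]], "claw": [1,1,1,1]}}

```text
time: 6.85
tool_pos: [503.4, 186.2, 23.3]
tcp_rot: [0.001, 0.711, 0.704, -0.0]
ft_force: [0.7, -1.5, 5.2]
width: 0.627
gripper_force: 25.0
```

```bash
python3 -c "
from h import *
show();measure()"
```

```text
t 6.85 pos [503.4 186.2  23.3] ydir deg -0.55 tilt [ 6.0e-04 -1.2e-03 -1.0e+00] F [ 0.7 -1.5  5.2] w 59.6 g 25.0
strip y@500 135.08 slope -0.0099 res 0.13 51
474 front 135.5 rel strip 0.16
478 front 135.25 rel strip -0.05
482 front 135.25 rel strip -0.01
486 front 135.25 rel strip 0.03
522 front 135.25 rel strip 0.39
526 front 134.75 rel strip -0.07
530 front 135.0 rel strip 0.22
```

{"op": "arm_command", "data": {"dp": [[0,0,0],[0,0,0],[0,0,0],[0,0,0],[0,0,-3],[0,0,-6],[0,0,-8.5],[-0.5,0,-8.5],[-1.3,0,-8.5],[-1.3,0,-8.5],[-1.3,0,-8.5],[-1.3,0,-8.5]], "rotation": [[0,0,0],[0,0,0],[0,0,0],[0,0,0],[0,0,0],[0,0,0],[0,0,0],[0,0,0],[0,0,0],[0,0,0],[0,0,0],[0,0,0]], "claw": [0,0,0,0,0,0,0,1,1,1,1,1]}}

```text
time: 8.1
tool_pos: [502.0, 173.4, 106.2]
tcp_rot: [-0.001, 0.711, 0.703, -0.001]
ft_force: [0.2, -0.2, -0.1]
width: 0.637
gripper_force: 0.0
```

```bash
python3 -c "
from h import *
show();measure()"
```

```text
t 8.1 pos [502.  173.4 106.2] ydir deg -0.59 tilt [-2.4e-03 -5.0e-04 -1.0e+00] F [ 0.2 -0.2 -0.1] w 60.5 g 0.0
strip y@500 135.08 slope -0.01 res 0.13 51
474 front 135.5 rel strip 0.16
478 front 135.25 rel strip -0.05
482 front 135.25 rel strip -0.01
486 front 135.25 rel strip 0.03
522 front 135.25 rel strip 0.39
526 front 134.75 rel strip -0.07
530 front 135.0 rel strip 0.22
```

{"op": "arm_command", "data": {"dp": [[0,0,0],[0,0,0],[0,0,0],[0,0,0],[0,0,0],[0,0,0],[0,0,1.0],[0,0,2.0],[0,0,2.2],[0,0,2.2]], "rotation": [[0,0,0],[0,0,0],[0,0,0],[0,0,0],[0,0,0],[0,0,0],[0,0,0],[0,0,0],[0,0,0],[0,0,0]], "claw": [1,1,1,1,1,1,1,1,1,1]}}

```text
time: 9.15
tool_pos: [501.9, 173.4, 84.3]
tcp_rot: [-0.001, 0.711, 0.704, -0.001]
ft_force: [-0.3, 0.4, -0.3]
width: 0.004
gripper_force: 0.0
```

```bash
python3 -c "
from h import *
show()
cv2.imwrite('pics/s5.png',cv2.resize(viewer.camera('scene')[240:370,250:400],None,fx=4,fy=4,interpolation=2))"
```

```text
t 9.15 pos [501.9 173.4  84.3] ydir deg -0.58 tilt [-2.4e-03 -5.0e-04 -1.0e+00] F [-0.3  0.4 -0.3] w 0.4 g 0.0
```

View pics/s5.png

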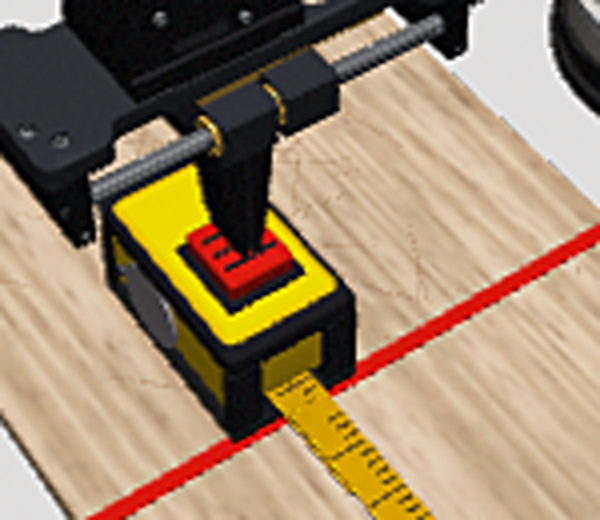

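The shut fingers are over the middle of the button, at (245,260). Pressing in small steps while watching the force.

{"op": "arm_command", "data": {"dp": [[0,0,0.3],[0,0,0.5],[0,0,0.6],[0,0,0.7],[0,0,0.8],[0,0,0.8]], "rotation": [[0,0,0],[0,0,0],[0,0,0],[0,0,0],[0,0,0],[0,0,0]], "claw": [1,1,1,1,1,1]}}

```text
time: 9.8
tool_pos: [503.0, 173.7, 78.7]
tcp_rot: [0.0, 0.711, 0.704, -0.0]
ft_force: [-3.0, 0.0, 5.0]
width: 0.007
gripper_force: 2.7
```

{"op": "arm_command", "data": {"dp": [[0,0,0.1],[0,0,0.2],[0,0,0.3],[0,0,0.4],[0,0,0.4]], "rotation": [[0,0,0],[0,0,0],[0,0,0],[0,0,0],[0,0,0]], "claw": [1,1,1,1,1]}}

```text
time: 10.3
tool_pos: [503.1, 173.7, 75.6]
tcp_rot: [0.0, 0.711, 0.704, -0.0]
ft_force: [-5.0, -1.3, 9.5]
width: 0.001
gripper_force: 4.8
```

{"op": "arm_command", "data": {"dp": [[0,0,0.1],[0,0,0.2],[0,0,0.3],[0,0,0.3]], "rotation": [[0,0,0],[0,0,0],[0,0,0],[0,0,0]], "claw": [1,1,1,1]}}

```text
time: 10.7
tool_pos: [503.2, 173.8, 73.7]
tcp_rot: [-0.0, 0.711, 0.704, -0.0]
ft_force: [-7.7, -2.6, 16.3]
width: 0.009
gripper_force: 7.8
```

{"op": "arm_command", "data": {"dp": [[0,-0.05,0.05],[0,-0.1,0.1],[0,-0.15,0.2],[0,-0.15,0.2]], "rotation": [[0,0,0],[0,0,0],[0,0,0],[0,0,0]], "claw": [1,1,1,1]}}

```text
time: 11.1
tool_pos: [503.2, 173.8, 73.7]
tcp_rot: [0.001, 0.71, 0.704, 0.001]
ft_force: [-8.2, -3.9, 21.8]
width: 0.008
gripper_force: 11.0
```

The height stayed at 73.7 while the force rose to 21.8 N, so the button is on its stop. Lifting straight off to check.

{"op": "arm_command", "data": {"dp": [[0,0,-0.3],[0,0,-0.7],[0,0,-1.2],[0,0,-4],[0,0,-8],[5,0,-12],[10,0,-14],[15,0,-14],[20,0,-14],[25,0,-14],[25,0,-14],[25,0,-14]], "rotation": [[0,0,0],[0,0,0],[0,0,0],[0,0,0],[0,0,0],[0,0,0],[0,0,0],[0,0,0],[0,0,0],[0,0,0],[0,0,0],[0,0,0]], "claw": [1,1,1,1,1,1,1,1,1,1,1,1]}}

```text
time: 12.3
tool_pos: [503.1, 425.3, 207.7]
tcp_rot: [-0.0, 0.71, 0.705, -0.001]
ft_force: [0.1, -1.1, -0.3]
width: 0.006
gripper_force: 0.0
```

```bash
python3 -c "
from h import *
show();measure()
a=viewer.camera('scene')[220:460,220:460];b=viewer.camera('top')[205:370,330:470]
cv2.imwrite('pics/s6.png',np.hstack([cv2.resize(a,(450,450),interpolation=2),cv2.resize(b,(350,450),interpolation=2)]))"
```

```text
t 12.3 pos [503.1 425.3 207.7] ydir deg -0.4 tilt [-1.2e-03 -9.0e-04 -1.0e+00] F [ 0.1 -1.1 -0.3] w 0.6 g 0.0
strip y@500 135.07 slope -0.0099 res 0.14 51
474 front 135.25 rel strip -0.08
478 front 135.25 rel strip -0.04
482 front 135.0 rel strip -0.25
486 front 135.25 rel strip 0.04
522 front 135.0 rel strip 0.14
526 front 134.75 rel strip -0.07
530 front 135.0 rel strip 0.22
```

View pics/s6.png

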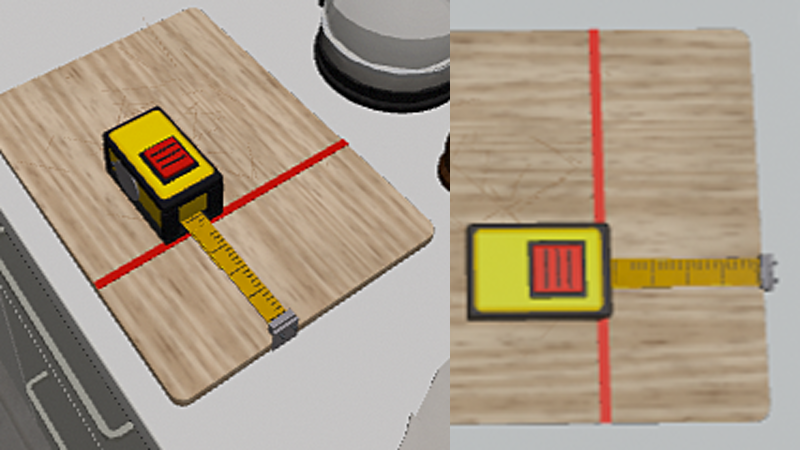

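The claw is hooked on the board's end at (285,325), the front face is level with the strip and square, and the button is down. Handing in.

```bash
python3 -c "
from bench import robot
print(robot.close_job())"
```

```text
the job is handed in; nothing more can be done
None
```

The job is handed in: the claw is hooked over the board's right-hand end, the case front measured within about 0.3 mm of the strip's middle and square, and the lock button was pressed to its stop at about 22 N (no verdict came back).

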